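# Unstack the colour pots onto their drip dishes

## Robot

A 6-joint arm with a two-finger parallel gripper is mounted at the origin on the work surface. World frame = base frame: x ahead of the robot, y to its left, z up, the work surface at z = 0. Lengths are in m, angles in rad, forces in N, time in s.
With the tool pointing down it reaches from about 0.35 to 0.975 m from the base axis. Payload 4.9 kg.
Tool frame: the origin (TCP) lies at the very end of the fingers, on their centre line; the grasp point (between the pads) lies 19 mm behind it; x points along the fingers, z is the direction in which the jaws open and shut, and the axes are right-handed (so a half turn about x gives the same grasp; the last joint's range is limited). The gripper opens to 85 mm and grips with 20 to 120 N. Pads are 22 mm wide; open, the fingers measure 114 mm over their backs; the gripper's body (76 mm by 85 mm) begins 54 mm behind the grasp point. The pads swing forward as they close: fully open they stand 13 mm farther back than shut.
Start: joints at [-0.119, 0.053, 1.613, -0, 1.476, -0.119], TCP at [0.625, 0, 0.231] pointing down, gripper open.
Joint ranges: [-3.01, 3.01], [-1.01, 2.22], [0.06, 2.58], [-1.02, 4.17], [0.09, 2.62], [-3.14, 3.14]. Speed limits (rad/s): [2.57, 2.57, 3.14, 3.14, 3.14, 3.14].

## Interface

Orientations are given as a rotation vector (axis times angle).
In Python, from station import ctrl, imaging gives the robot as it stands. The module is installed in compiled form; this text tells all that it offers.
- The arm moves only by the shell command python3 -m jog 'ROWS' [FORCE]. ROWS is JSON, a list that holds one entry, the list of rows, each a list of 5 numbers: the shift along the tool's x, y, z in m, then the turn about the tool's x in rad, then the closure, from -1 (fully open) to 1 (shut). A call has 1 to 12 rows; each row is the pose to reach, as a shift and turn from the pose measured when the call began, along the tool's axes at that moment; what a row does not reach only later rows make up. A row lasts 1/10 s, in which the tool goes at most 50 mm and 8.59 degrees, less where a joint would pass 70% of its speed; a pose out of reach is approached as far as the arm can. A call with a gripper value outside its range is refused whole. The fingers move at their own pace and stop on an object; FORCE is the grip in N (left out, the last holds). Time passes only in rows, so rows that repeat a pose let the fingers close. It gives the time, the measured TCP pose, the force and the opening at its end, in the units of the state.
- ctrl.get_obs(): the state, without advancing time (a new reading comes with each control period).
- imaging.get_image(name): name is "scene" or "side" or "wrist"; returns a dict with "color" (420x560x3 uint8, red, green, blue), "intrinsics" (3x3 intrinsics, pixels), "R" (3x3) and "t" (3): a world point X has camera coordinates R X + t. Camera axes: x right, y down, z forward; pixel columns grow to the right and rows downward; lengths in m; the calibration is good to about 2 mm. The wrist camera is an equidistant fisheye: a pixel r from the principal point sees the ray r / f radians off the axis. A picture is of the moment at which its call begins. There is no depth.
- ctrl.finish_job(): hands the job in, once; it reports no verdict.
The state is a dict: "t": time; "q": joint angles; "dq": joint speeds; "effort": joint torques, N m; "tool_pos": TCP position; "tool_rot": TCP orientation; "contact_force": force on the tool from outside, world axes, zero at the start; "wrist_torque": the same for the moment, N m; "opening": finger opening in m.
Only numpy, scipy, OpenCV 4.12 (cv2) and the standard library are available. Lean on these libraries where they do the work, as an engineer would, in place of code of your own. Each camera call takes 0.05 s, during which the arm holds its last target.

## Task

The decorating table is being laid out for painting: take the two stacks of colour pots apart and stand each of the four pots upright in the drip dish of its own colour, flat on the dish's floor and wholly inside its rim. Set the pots down rather than dropping them, never tip one over, and do not shift the freshly painted vase or the drinking glass.

Things in the scene. Friction and masses are not known exactly. Their poses are not given: they have to be found in the camera images.
- black_pot_center (a point): Large round closed colour pot, black with a plain off-white label band round its side: an upright cylinder 66 mm in diameter and 60 mm high with a flat top and base, 170 to 340 g. It stands on the table, with one of the small pots stood on its lid. Point: the centre of the pot, half-way up (30 mm above its base); z is up.
- orange_pot_center (a point): Large round closed colour pot, orange-red with a plain off-white label band round its side: an upright cylinder 66 mm in diameter and 60 mm high with a flat top and base, 170 to 340 g. It stands on the table, with one of the small pots stood on its lid. Point: the centre of the pot, half-way up (30 mm above its base); z is up.
- teal_pot_center (a point): Small round closed colour pot, teal (blue-green) with a plain off-white label band round its side: an upright cylinder 48 mm in diameter and 54 mm high with a flat top and base, 85 to 170 g. At the start it stands on the lid of one of the two large pots, either of them, up to 5 mm off-centre. Point: the centre of the pot, half-way up (27 mm above its base); z is up.
- mustard_pot_center (a point): Small round closed colour pot, mustard-yellow with a plain off-white label band round its side: an upright cylinder 48 mm in diameter and 54 mm high with a flat top and base, 85 to 170 g. At the start it stands on the lid of one of the two large pots, either of them, up to 5 mm off-centre. Point: the centre of the pot, half-way up (27 mm above its base); z is up.
- black_dish: Large shallow round black glazed drip dish, fixed to the table: flat inner floor 4 mm above the table and 90 mm across, surrounded by a rim 5 mm thick whose top is 9 mm above the table (5 mm above the inner floor); 100 mm over all. Origin: centre of its underside, at table height; z is up.
- orange_dish: Large shallow round orange-red glazed drip dish, fixed to the table: flat inner floor 4 mm above the table and 90 mm across, surrounded by a rim 5 mm thick whose top is 9 mm above the table (5 mm above the inner floor); 100 mm over all. Origin: centre of its underside, at table height; z is up.
- teal_dish: Small shallow round teal (blue-green) glazed drip dish, fixed to the table: flat inner floor 4 mm above the table and 72 mm across, surrounded by a rim 5 mm thick whose top is 9 mm above the table (5 mm above the inner floor); 82 mm over all. Origin: centre of its underside, at table height; z is up.
- mustard_dish: Small shallow round mustard-yellow glazed drip dish, fixed to the table: flat inner floor 4 mm above the table and 72 mm across, surrounded by a rim 5 mm thick whose top is 9 mm above the table (5 mm above the inner floor); 82 mm over all. Origin: centre of its underside, at table height; z is up.
- vase_center (a point): Freshly painted upright cylindrical vase, grey with an orange and a black band, 64 mm in diameter and 110 mm high, standing beyond the stacks. Not to be moved. Point: its centre, 55 mm above the table.
- glass_center (a point): Upright clear, empty drinking glass, 62 mm in diameter and 75 mm high, left of the stacks as the robot sees them. Not to be moved. Point: its centre, 37.5 mm above the table.
Not all that is in view belongs to the job. Leave any purple look-alike of the part that bears teal_pot_center alone.

How it is judged:
By the outcome, as a careful person would: the job done as asked, in the order asked, and still so for the second after the job is handed in, with the robot touching nothing.
It also fails if it takes over 104 s, if anything falls off the work surface, if the arm or the gripper's body presses on something with over 40 N, if the wrist force passes 120 N, or if a joint passes its speed limit or range.

## Working session

There is one attempt and no reset: what is moved stays moved. The work goes in short steps, Python scripts to look and compute and a shell command to move; the robot and the scene stay as the last step left them, time stands still between calls to the robot, and variables do not carry over. Pictures are saved under pics/ and viewed, and the job is handed in when it is done.

```bash
mkdir -p pics; ls; cat > h.py <<'E'
import numpy as np, cv2
from station import ctrl, imaging
def grab(n,tag):
    d=imaging.get_image(n); cv2.imwrite(f'pics/{tag}.png',d['color'][:,:,::-1]); np.savez(f'pics/{tag}.npz',**{k:np.array(v) for k,v in d.items()}); return d
E
python3 - <<'E'
from h import *
for n in ['scene','side','wrist']:
    d=grab(n,n+'0'); R=d['R'];t=d['t']; print(n,d['intrinsics'].tolist(),'pos',(-R.T@t).round(3),'fwd',R[2].round(3))
o=ctrl.get_obs(); print(o)
E
```

```text
pics
scene [[400.6917102346416, 0.0, 288.92736207581896], [0.0, 400.6917102346416, 210.53062798994767], [0.0, 0.0, 1.0]] pos [ 1.046 -0.435  0.748] fwd [-0.55   0.486 -0.679]
side [[396.0513003277488, 0.0, 273.458760009686], [0.0, 396.0513003277488, 210.37491988832156], [0.0, 0.0, 1.0]] pos [ 0.234 -0.546  0.793] fwd [ 0.29   0.584 -0.758]
wrist [[325.19226210127806, 0.0, 280.7659151458743], [0.0, 325.19226210127806, 208.3215864094468], [0.0, 0.0, 1.0]] pos [0.625 0.069 0.372] fwd [-0.002 -0.27  -0.963]
{'t': 0.15, 'q': array([-1.18994612e-01,  5.32812590e-02,  1.61395466e+00, -5.55722948e-06,
        1.47600003e+00, -1.19012518e-01]), 'dq': array([-1.19884337e-03, -2.74746149e-03, -3.85921052e-03,  1.10027478e-03,
       -1.26281364e-03, -3.68160668e-06]), 'effort': array([ 5.10442842e-04, -3.94241810e+01, -3.70721948e+01, -1.15854355e-04,
        4.61802789e-03,  5.00508997e-05]), 'tool_pos': array([6.24523442e-01, 5.92034860e-05, 2.30312580e-01]), 'tool_rot': array([1.34464685e-04, 1.57242865e+00, 1.63431441e-04]), 'contact_force': array([-0.27439973,  0.41224212, -0.10827056]), 'wrist_torque': array([ 0.02408174, -0.02430212, -0.021394  ]), 'opening': 0.08528390127714963}
```

View pics/scene0.png

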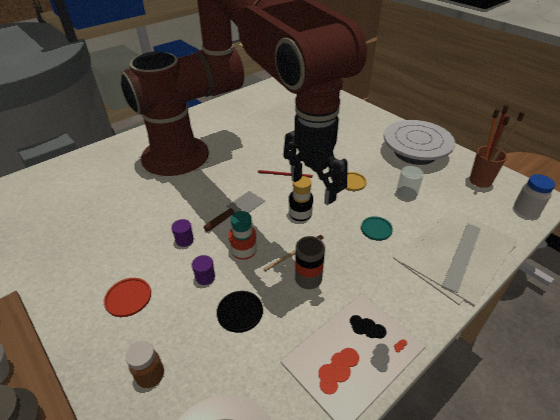

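View pics/side0.png

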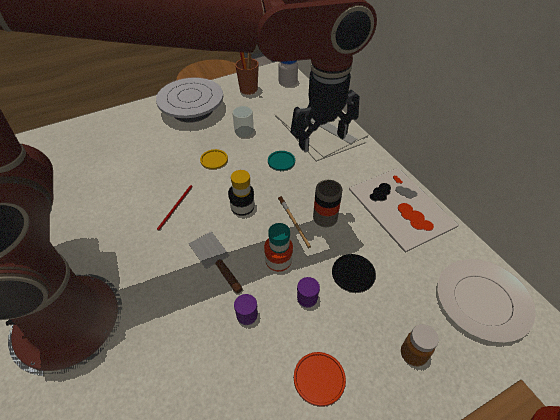

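View pics/wrist0.png

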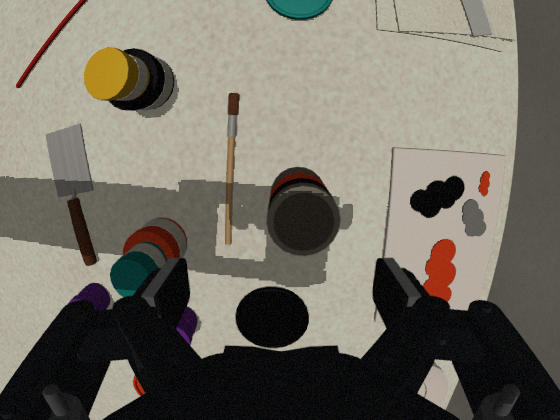

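The scene view shows mustard on the black pot (302,195), teal on the orange pot (242,235), and the vase at (310,262). The dishes are orange (128,297), black (240,311), teal (377,228) and mustard (353,181), and the glass is at (410,181). Two purple pots, at (182,232) and (204,270), stand on the table and must be left alone. Teal_pot is the blue-green one at (242,222).

```bash
cat >> h.py <<'E'
from scipy.optimize import least_squares
def cast(d,uv,z):
    K=d['intrinsics'];R=d['R'];t=d['t']; uv=np.atleast_2d(uv).astype(float)
    r=np.c_[(uv-[K[0,2],K[1,2]])/K[0,0],np.ones(len(uv))]
    C=-R.T@t; w=r@R; return (C+w*((z-C[2])/w[:,2])[:,None])[:,:2], C
def hsv(d): return cv2.cvtColor(d['color'],cv2.COLOR_RGB2HSV)
RANGES={'teal':((80,90,40),(98,255,255)),'mustard':((18,150,70),(30,255,255)),'orange':((0,165,70),(9,255,255)),'black':((0,0,0),(180,255,26))}
def blobs(d,col,amin=60):
    m=cv2.inRange(hsv(d),*[np.array(x) for x in RANGES[col]])
    if col=='black': m=cv2.inRange(d['color'].max(2),0,40)
    m=cv2.morphologyEx(m,cv2.MORPH_OPEN,np.ones((2,2),np.uint8)); n,l,s,c=cv2.connectedComponentsWithStats(m)
    return [(s[i],c[i],(l==i).astype(np.uint8)) for i in range(1,n) if s[i][4]>amin]
def contour(m): return max(cv2.findContours(m,cv2.RETR_EXTERNAL,cv2.CHAIN_APPROX_NONE)[0],key=len)[:,0,:]
def circ(P,r=None,c0=None):
    c0=P.mean(0) if c0 is None else c0
    if r: 
        s=least_squares(lambda p:np.hypot(*(P-p).T)-r,c0,loss='soft_l1',f_scale=.002); return s.x,r,np.sqrt((s.fun**2).mean())
    s=least_squares(lambda p:np.hypot(*(P-p[:2]).T)-p[2],[*c0,.04],loss='soft_l1',f_scale=.002); return s.x[:2],s.x[2],np.sqrt((s.fun**2).mean())
def top(d,m,z,r):  # fit far-side arc of the top rim
    P,C=cast(d,contour(m)+.0,z); f=P.mean(0)-C[:2]; f/=np.linalg.norm(f); c=P.mean(0)
    for _ in range(8):
        k=((P-c)@f>0.15*r)
        c=circ(P[k],r,c)[0]
    return c,circ(P[k],r,c)[2],k.sum()
def load(tag): return {k:v for k,v in np.load(f'pics/{tag}.npz').items()}
E
python3 - <<'E'
from h import *
for n in ['scene','side']:
    d=load(n+'0')
    for c in RANGES:
        for s,ce,m in blobs(d,c):
            P,_=cast(d,contour(m),.009); cc,r,e=circ(P)
            if s[4]>8000: continue
            o=f'{n} {c} px{ce.round()} A{s[4]} rim:{cc.round(4)} r{r:.4f} e{e:.4f}'
            if c in('teal','mustard'): o+=f' top:{[np.round(x,4) for x in top(d,m,.114,.024)]}'
            print(o)
E
```

```text
scene teal px[242. 222.] A340 rim:[ 0.3977 -0.0287] r0.0328 e0.0055 top:[array([ 0.4843, -0.0819]), np.float64(0.0014), np.int64(23)]
scene teal px[377. 229.] A567 rim:[0.6507 0.2205] r0.0400 e0.0014 top:[array([0.7008, 0.1383]), np.float64(0.0024), np.int64(27)]
scene mustard px[356. 182.] A298 rim:[0.4828 0.3214] r0.0374 e0.0068 top:[array([0.5552, 0.2227]), np.float64(0.0023), np.int64(21)]
scene mustard px[303. 186.] A239 rim:[0.3989 0.1937] r0.0311 e0.0063 top:[array([0.4873, 0.1132]), np.float64(0.0041), np.int64(22)]
scene orange px[243. 243.] A271 rim:[ 0.452 -0.063] r0.0328 e0.0097
scene orange px[310. 272.] A204 rim:[6.293e-01 4.000e-04] r0.0275 e0.0086
scene orange px[128. 298.] A1363 rim:[ 0.4256 -0.3566] r0.0490 e0.0011
scene orange px[401. 346.] A86 rim:[ 0.8935 -0.0018] r0.0107 e0.0032
scene orange px[338. 371.] A1034 rim:[ 0.8446 -0.1318] r0.0347 e0.0111
scene black px[66. 21.] A436 rim:[-2.7062 -4.5838] r4.9323 e0.0237
scene black px[252.  39.] A3936 rim:[1.2191 6.0453] r5.5973 e0.1206
scene black px[318.  53.] A2957 rim:[-0.7377  0.544 ] r0.7779 e0.0996
scene black 
[... 2410 characters left out ...]
023 0.8348] r0.8827 e0.0135
side black px[194. 119.] A108 rim:[0.5    0.5863] r0.0668 e0.0067
side black px[ 39. 178.] A587 rim:[-0.0061  0.4881] r0.0543 e0.0246
side black px[330. 189.] A269 rim:[0.7065 0.0564] r0.0290 e0.0013
side black px[381. 193.] A240 rim:[ 0.8209 -0.0212] r0.0275 e0.0074
side black px[242. 200.] A279 rim:[0.4806 0.1398] r0.0332 e0.0107
side black px[328. 203.] A168 rim:[0.6834 0.0282] r0.0327 e0.0070
side black px[ 10. 227.] A858 rim:[-0.0995  0.3302] r0.0565 e0.0199
side black px[ 47. 266.] A522 rim:[-0.0189  0.1578] r0.0358 e0.0144
side black px[354. 274.] A1282 rim:[ 0.6107 -0.1963] r0.0487 e0.0009
side black px[ 22. 300.] A846 rim:[-0.0802  0.0945] r0.0357 e0.0141
```

```bash
cat >> h.py <<'E'
def castf(d,uv,z):
    K=d['intrinsics'];R=d['R'];t=d['t']; v=(np.atleast_2d(uv).astype(float)-[K[0,2],K[1,2]]); rr=np.hypot(*v.T); th=rr/K[0,0]
    r=np.c_[v/np.maximum(rr,1e-9)[:,None]*np.sin(th)[:,None],np.cos(th)]
    C=-R.T@t; w=r@R; return (C+w*((z-C[2])/w[:,2])[:,None])[:,:2], C
_c=cast
def cast(d,uv,z): return castf(d,uv,z) if abs(d['intrinsics'][0,0]-325.19)<3 else _c(d,uv,z)
E
python3 - <<'E'
from h import *
d=load('wrist0')
for c in ['teal','mustard','orange','black']:
    for s,ce,m in blobs(d,c,300):
        P,_=cast(d,contour(m),.114); cc,r,e=circ(P)
        print(c,ce.round(),s, 'z114:',cc.round(4),round(r,4),round(e,4), 'z009',circ(cast(d,contour(m),.009)[0])[0].round(4))
def crop(n,x,y,w=60):
    im=cv2.imread(f'pics/{n}0.png')[y-w:y+w,x-w:x+w]; return cv2.resize(im,(380,380),interpolation=cv2.INTER_CUBIC)
cv2.imwrite('pics/c1.png',np.hstack([crop('scene',275,225,70),crop('side',260,215,70)]))
E
```

```text
teal [300.   8.] [268   0  65  19 941] z114: [0.6393 0.1644] 0.0157 0.0059 z009 [0.6453 0.2036]
teal [128. 277.] [ 111  259   39   39 1020] z114: [ 0.4765 -0.0737] 0.0205 0.0028 z009 [ 0.4164 -0.1321]
mustard [108.  74.] [  85   49   52   52 1891] z114: [0.4744 0.1171] 0.0234 0.0016 z009 [0.4131 0.1365]
orange [149. 243.] [124 232  51  28 582] z114: [ 0.5019 -0.05  ] 0.0237 0.0042 z009 [ 0.4521 -0.0982]
orange [441. 271.] [ 425  240   32   63 1399] z114: [ 0.781 -0.067] 0.0237 0.0069 z009 [ 0.8449 -0.1228]
black [146.  84.] [ 112   50   54   61 1186] z114: [0.5019 0.1076] 0.025 0.005 z009 [0.4523 0.1229]
black [438. 197.] [ 411  177   54   42 1327] z114: [0.7629 0.0077] 0.02 0.0053 z009 [ 0.819  -0.0175]
black [296. 188.] [270 179  60  29 336] z114: [ 0.6422 -0.0075] 0.0273 0.0016 z009 [ 0.6493 -0.0387]
black [304. 222.] [ 274  194   61   58 2764] z114: [ 0.6438 -0.0157] 0.0251 0.0003 z009 [ 0.6516 -0.0504]
black [ 82. 229.] [ 69 199  28  64 689] z114: [ 0.4737 -0.0178] 0.0493 0.0067 z009 [ 0.4111 -0.0533]
black [281. 364.] [    0   254   560   166 48329] z114: [ 0.6116 -0.7532] 0.6051 0.0755 z009 [ 0.606  -1.0887]
black [273. 318.] [ 237  288   72   60 3453] z114: [ 0.6163 -0.1132] 0.0349 0.0006 z009 [ 0.613  -0.1876]
```

View pics/c1.png

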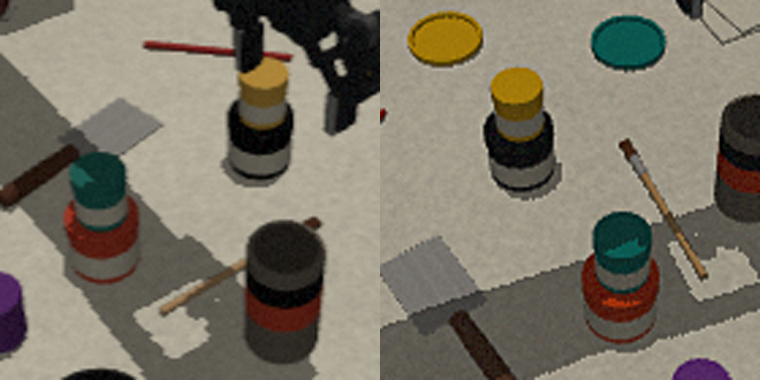

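```bash
python3 - <<'E'
from h import *
for n,pts in {'scene':{'pur1base':(182,239),'pur2base':(204,277),'vasebase':(309,279),'glassbase':(410,190)},'side':{'pur1base':(246,317),'pur2base':(307,299),'vasebase':(327,217),'glassbase':(243,131)}}.items():
    d=load(n+'0')
    for k,p in pts.items(): print(n,k,cast(d,p,0)[0][0].round(3))
E
```

```text
scene pur1base [ 0.341 -0.175]
scene pur2base [ 0.481 -0.199]
scene vasebase [ 0.647 -0.019]
scene glassbase [0.607 0.424]
side pur1base [ 0.347 -0.175]
side pur2base [ 0.485 -0.199]
side vasebase [ 0.65  -0.019]
side glassbase [0.605 0.409]
```

```bash
python3 -m jog '[[[0,-0.025,-0.04,0,-1],[0,-0.05,-0.08,0,-1],[0,-0.07,-0.115,0,-1],[0,-0.085,-0.145,0,-1],[0,-0.085,-0.145,0,-1],[0,-0.085,-0.145,0,-1]]]' 40
python3 - <<'E'
from h import *
d=grab('wrist','w1'); print(ctrl.get_obs()['tool_pos'])
for s,ce,m in blobs(d,'teal',300):
    P,_=cast(d,contour(m),.114); print(ce.round(),s,circ(P)[0].round(4),circ(P)[1:])
E
```

```text
t: 0.75
tool_pos: [0.4792, -0.0851, 0.2305]
tool_rot: [0.001, 1.572, -0.001]
contact_force: [0.4, 0.6, 0.9]
opening: 0.0855
[ 0.47975217 -0.08487553  0.23060468]
[279. 194.] [ 251  166   57   57 2532] [ 0.4776 -0.0766] (np.float64(0.023128012648078847), np.float64(0.00045238812797414313))
```

View pics/w1.png

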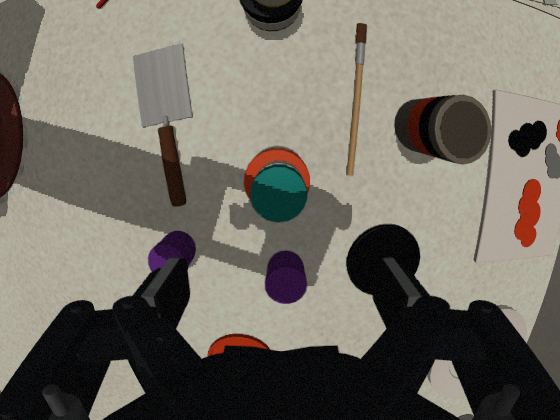

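```bash
python3 - <<'E'
from h import *
d=load('w1'); T=np.array([.4798,-.0849,.2306]);K=d['intrinsics'];R=d['R'];t=d['t']
def pr(X):
    c=R@X+t; th=np.arctan2(np.hypot(c[0],c[1]),c[2]); return (K[:2,2]+K[0,0]*th*c[:2]/np.hypot(c[0],c[1])).round(1)
for sx in(-1,1):
  for y in (-.011,0,.011):
    for dz in(0,.013): print(sx,y,dz,pr(T+[sx*.0427,y,dz]))
im=cv2.imread('pics/w1.png')
cv2.imwrite('pics/c2.png',np.hstack([cv2.resize(im[230:340,110:220],(390,390)),cv2.resize(im[230:340,360:470],(390,390))]))
E
```

```text
-1 -0.011 0 [197.8 285.3]
-1 -0.011 0.013 [191.6 298.4]
-1 0 0 [195.6 265.8]
-1 0 0.013 [188.9 278. ]
-1 0.011 0 [193.4 245.2]
-1 0.011 0.013 [186.3 256.2]
1 -0.011 0 [366.5 285.2]
1 -0.011 0.013 [372.8 298.4]
1 0 0 [368.8 265.8]
1 0 0.013 [375.6 278. ]
1 0.011 0 [370.9 245.2]
1 0.011 0.013 [378.3 256.2]
```

View pics/c2.png

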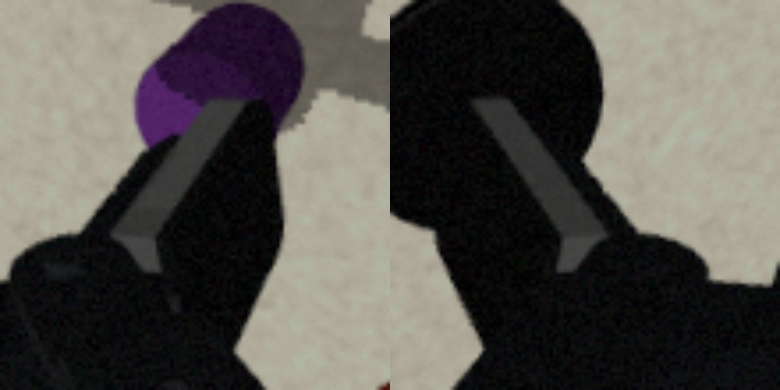

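```bash
python3 -m jog '[[[0.04,0.006,-0.001,0,-1],[0.08,0.006,-0.001,0,-1],[0.11,0.006,-0.001,0,-1],[0.135,0.006,-0.001,0,-1],[0.15,0.006,-0.001,0,-1],[0.161,0.006,-0.001,0,-1],[0.161,0.006,-0.001,0,-1]]]'
python3 - <<'E'
from h import *
d=grab('wrist','w2'); print(ctrl.get_obs()['contact_force'])
d=grab('side','s2')
E
```

```text
t: 1.5
tool_pos: [0.478, -0.078, 0.0679]
tool_rot: [0.001, 1.575, 0.002]
contact_force: [-0.0, -0.0, -0.3]
opening: 0.0853
[ 0.2569647  -0.20799549  0.50984557]
```

View pics/w2.png

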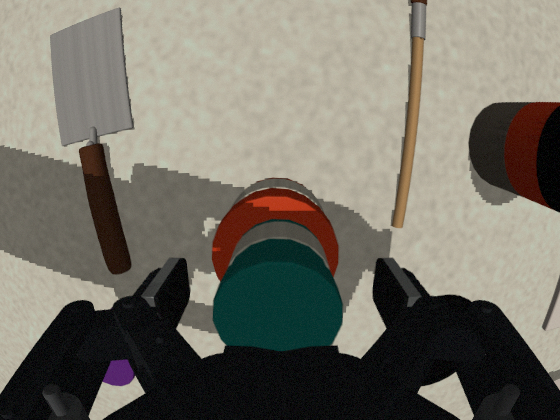

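```bash
python3 - <<'E'
from h import *
d=load('w2')
for s,ce,m in blobs(d,'teal',300):
    c=contour(m); c=c[c[:,1]<315]; c=c[(c[:,1]<335)&(c[:,1]>250)]
    P,_=cast(d,c,.114); print(s,circ(P,.024)[0].round(4),circ(P)[0:2])
d=load('w2')
for s,ce,m in blobs(d,'orange',300):
    P,C=cast(d,contour(m),.06); k=P[:,1]>P[:,1].max()-.012; print(s,circ(P[k],.033))
E
python3 -m jog '[[[0,0,0,0,-0.4],[0,0,0,0,0.2],[0,0,0,0,1],[0,0,0,0,1],[0,0,0,0,1],[0,0,0,0,1]]]' 40
```

```text
[ 214  254  129   98 9754] [ 0.4772 -0.0764] (array([ 0.47718636, -0.07428212]), np.float64(0.02220805379277944))
[ 510  103   50   38 1008] (array([0.62187174, 0.03950015]), 0.033, np.float64(0.003407023794369893))
[ 213  189  126   91 4448] (array([ 0.47601515, -0.07519817]), 0.033, np.float64(0.0007410473235542436))
t: 2.2
tool_pos: [0.4802, -0.079, 0.0714]
tool_rot: [-0.001, 1.569, -0.0]
contact_force: [-1.5, 0.0, 5.2]
opening: 0.0468
```

```bash
python3 -m jog '[[[-0.01,0,0,0,1],[-0.04,0,0,0,1],[-0.08,0,0,0,1],[-0.11,0.03,0.01,0,1],[-0.12,0.07,0.03,0,1],[-0.12,0.11,0.055,0,1],[-0.12,0.15,0.08,0,1],[-0.12,0.19,0.1,0,1],[-0.12,0.22,0.12,0,1],[-0.12,0.235,0.13,0,1],[-0.12,0.24,0.132,0,1],[-0.12,0.24,0.132,0,1]]]'
python3 - <<'E'
from h import *
print(ctrl.get_obs()['tool_pos'])
d=grab('wrist','w3')
for c in ('teal','mustard'):
  for s,ce,m in blobs(d,c,300):
    cc=contour(m);P,_=cast(d,cc,.009); Q,_=cast(d,cc,.114);print(c,ce.round(),s,circ(P)[0].round(4),circ(P)[1:],'z114',circ(Q)[0].round(4),circ(Q)[1:])
d=grab('scene','sc3')
d=grab('side','sd3')
E
```

```text
t: 3.4
tool_pos: [0.6115, 0.1613, 0.191]
tool_rot: [-0.002, 1.571, 0.0]
contact_force: [-0.4, -0.6, -1.5]
opening: 0.047
[0.6115339  0.16131235 0.19103266]
teal [314. 123.] [ 275   84   80   80 5026] [0.6449 0.227 ] (np.float64(0.03959145950090302), np.float64(0.00029387513715167687)) z114 [0.634  0.2283] (np.float64(0.026739304078185998), np.float64(0.00019847707824535935))
teal [282. 303.] [  219   249   127   103 10161] [0.6126 0.0187] (np.float64(0.0731386638359252), np.float64(0.003448658033726079)) z114 [0.6122 0.0876] (np.float64(0.049365050640329804), np.float64(0.0023256333939227583))
mustard [149.  37.] [ 115    0   71   73 3877] [0.473  0.3256] (np.float64(0.039937671144530944), np.float64(0.0004986782000091793)) z114 [0.5179 0.2949] (np.float64(0.02697597304693374), np.float64(0.00033673653450232393))
mustard [118. 262.] [  91  234   56   59 2393] [0.4126 0.0697] (np.float64(0.038695474444554914), np.float64(0.004658941686506128)) z114 [0.4771 0.1221] (np.float64(0.02610102913034002), np.float64(0.0031380030178769654))
```

View pics/w3.png

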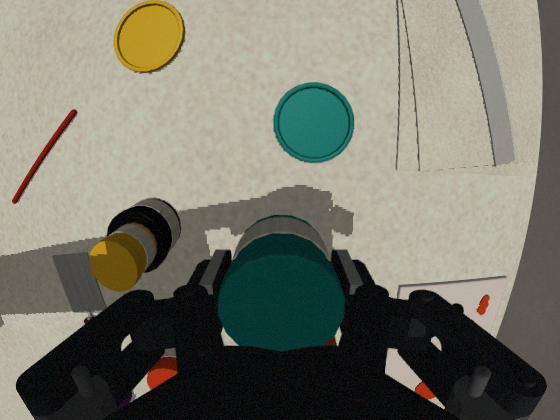

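View pics/sc3.png

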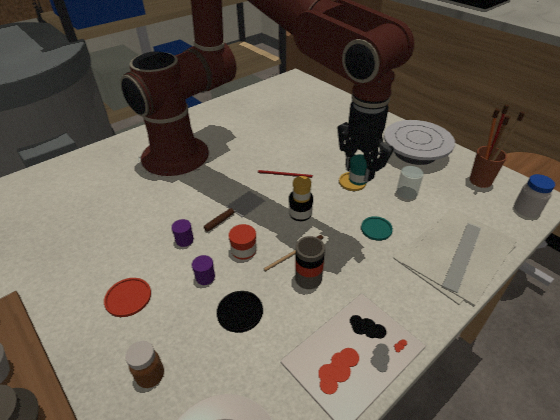

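```bash
python3 -m jog '[[[0,0.03,0.015,0,1],[0,0.055,0.03,0,1],[0.03,0.062,0.035,0,1],[0.07,0.062,0.035,0,1],[0.11,0.062,0.035,0,1],[0.135,0.062,0.035,0,1],[0.152,0.062,0.035,0,1],[0.16,0.062,0.035,0,1],[0.16,0.062,0.035,0,1],[0.16,0.062,0.035,0,1]]]'
python3 - <<'E'
from h import *
print(ctrl.get_obs()['tool_pos'])
d=grab('wrist','w4');d=grab('side','sd4')
E
```

```text
t: 4.55
tool_pos: [0.6479, 0.222, 0.0334]
tool_rot: [0.001, 1.567, -0.001]
contact_force: [-0.0, 0.6, -0.5]
opening: 0.0472
[0.64791769 0.22198209 0.03335328]
```

View pics/w4.png

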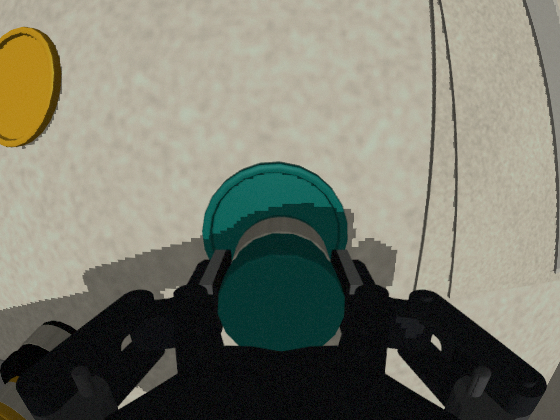

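View pics/sd4.png

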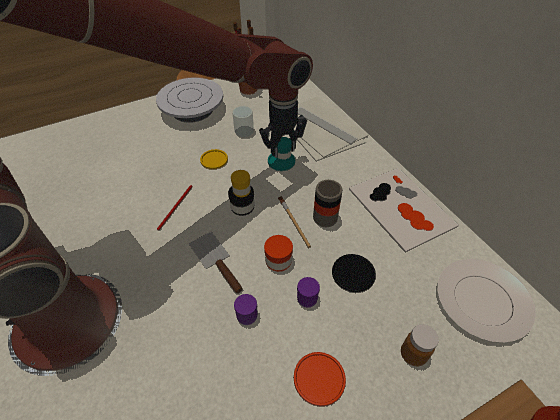

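```bash
python3 - <<'E'
from h import *
d=load('w4')
m=cv2.inRange(hsv(d),np.array((80,90,30)),np.array((98,255,255))); c=contour(m); c=c[c[:,1]<235]
print(circ(cast(d,c,.009)[0],.041))
# pot top far arc: grey-level edge guess
c=np.array([[222,272],[230,257],[240,246],[255,237],[280,233],[305,236],[322,245],[332,257],[340,275]])
z=.0334-.0105+.054
print(z,circ(cast(d,c,z)[0],.024))
E
```

```text
(array([0.64408546, 0.22637965]), 0.041, np.float64(0.01288692747799569))
0.0769 (array([0.64764933, 0.23111339]), 0.024, np.float64(0.000955001648165541))
```

```bash
python3 - <<'E'
from h import *
d=load('w4')
m=cv2.inRange(hsv(d),np.array((80,90,30)),np.array((98,255,255))); c=contour(m); c=c[c[:,1]<225]
c=np.array([c[c[:,0]==x][c[c[:,0]==x][:,1].argmin()] for x in np.unique(c[:,0]) if 212<x<338])
print(len(c),circ(cast(d,c,.009)[0],.041),circ(cast(d,c,.009)[0]))
E
```

```text
125 (array([0.64439124, 0.22789266]), 0.041, np.float64(0.00034379704013188297)) (array([0.6444192 , 0.23019639]), np.float64(0.03895056870015296), np.float64(0.00017923790800931818))
```

```bash
python3 -m jog '[[[0.005,-0.002,-0.003,0,1],[0.01,-0.002,-0.003,0,1],[0.013,-0.002,-0.003,0,1],[0.015,-0.002,-0.003,0,1],[0.016,-0.002,-0.003,0,1],[0.016,-0.002,-0.003,0,1]]]'
```

```text
t: 5.25
tool_pos: [0.645, 0.2202, 0.0174]
tool_rot: [0.001, 1.567, -0.001]
contact_force: [-0.5, -0.5, -0.6]
opening: 0.0466
```

```bash
python3 -m jog '[[[0.001,0,0,0,1],[0.002,0,0,0,1],[0.002,0,0,0,1]]]'; python3 -m jog '[[[0.001,0,0,0,1],[0.0015,0,0,0,1],[0.0015,0,0,0,1]]]'
```

```text
t: 5.55
tool_pos: [0.6452, 0.2202, 0.0155]
tool_rot: [0.001, 1.566, -0.001]
contact_force: [0.3, 0.4, 0.0]
opening: 0.0472
t: 5.85
tool_pos: [0.6452, 0.2203, 0.0155]
tool_rot: [0.0, 1.567, -0.001]
contact_force: [-3.7, -1.7, 6.4]
opening: 0.0473
```

```bash
python3 -m jog '[[[0,0,0,0,0],[0,0,0,0,-0.3],[0,0,0,0,-0.6],[0,0,0,0,-1],[0,0,0,0,-1],[-0.03,0,0,0,-1],[-0.07,0,0,0,-1],[-0.12,0,0,0,-1],[-0.16,0,0,0,-1],[-0.175,0,0,0,-1],[-0.175,0,0,0,-1]]]'
python3 - <<'E'
from h import *
print(ctrl.get_obs()['tool_pos'])
d=grab('wrist','w5')
E
```

```text
t: 6.95
tool_pos: [0.6464, 0.2207, 0.1943]
tool_rot: [0.002, 1.561, 0.0]
contact_force: [0.5, -0.4, -0.6]
opening: 0.0854
[0.64639722 0.22071329 0.19429383]
```

View pics/w5.png

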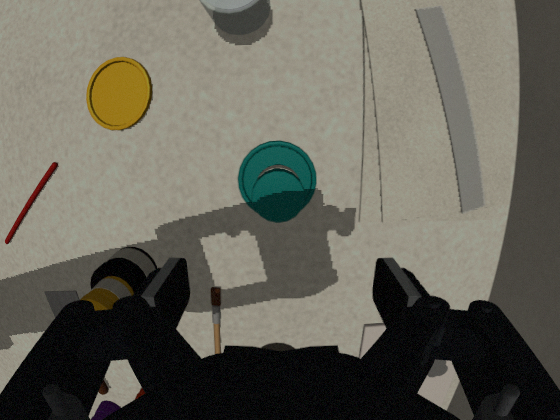

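```bash
python3 - <<'E'
from h import *
d=load('w5')
m=cv2.inRange(hsv(d),np.array((80,90,20)),np.array((98,255,255))); c=contour(m); c=c[c[:,1]<185]
print(circ(cast(d,c,.009)[0]))
c=np.array([[251,183],[256,177],[264,171],[278,168],[291,171],[299,177],[304,184]])
print(circ(cast(d,c,.058)[0],.024))
for s,ce,m in blobs(d,'mustard',300):
    cc=contour(m); print(ce.round(),circ(cast(d,cc,.009)[0]),circ(cast(d,cc[cc[:,1]<300],.114)[0],.024))
im=cv2.imread('pics/w5.png'); cv2.imwrite('pics/c5.png',cv2.resize(im[130:235,225:330],(600,600)))
E
```

```text
(array([0.64385611, 0.22914485]), np.float64(0.03927586079885911), np.float64(0.00028714134198752666))
(array([0.64453922, 0.22500815]), 0.024, np.float64(0.000656699681621113))
[119.  94.] (array([0.47295396, 0.32625756]), np.float64(0.03963836674093416), np.float64(0.0003793450606338966)) (array([0.528428  , 0.31465871]), 0.024, np.float64(0.002917740066274536))
```

View pics/c5.png

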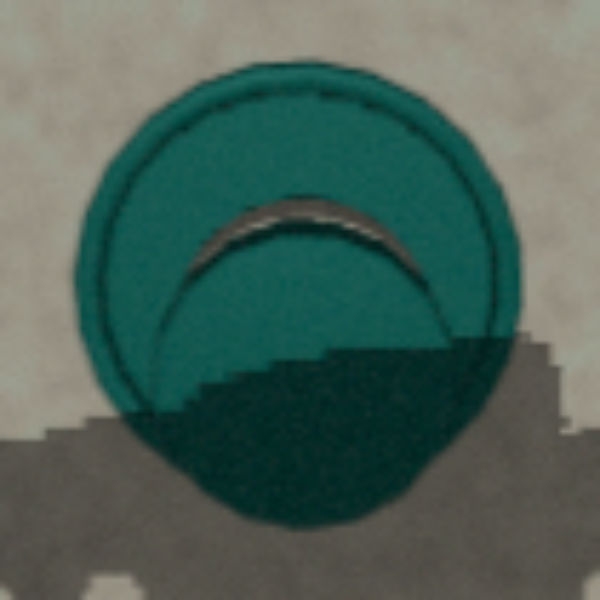

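```bash
python3 -m jog '[[[0,-0.025,-0.035,0,-1],[0,-0.05,-0.075,0,-1],[0,-0.075,-0.115,0,-1],[0,-0.095,-0.15,0,-1],[0,-0.107,-0.171,0,-1],[0,-0.107,-0.171,0,-1],[0,-0.107,-0.171,0,-1]]]'
python3 - <<'E'
from h import *
print(ctrl.get_obs()['tool_pos'])
d=grab('wrist','w6')
for s,ce,m in blobs(d,'mustard',300):
    cc=contour(m); print(ce.round(),circ(cast(d,cc,.009)[0]),circ(cast(d,cc,.114)[0]))
E
```

```text
t: 7.7
tool_pos: [0.4727, 0.1133, 0.1875]
tool_rot: [0.001, 1.569, -0.001]
contact_force: [0.4, 0.4, -0.1]
opening: 0.0853
[0.4726688  0.11331002 0.18745927]
[279.   7.] (array([0.47130764, 0.32103114]), np.float64(0.03358171198303147), np.float64(0.008375588310057408)) (array([   1.15351331, -302.01496233]), np.float64(302.2784720251206), np.float64(0.005708984360914893))
[280. 211.] (array([0.47207317, 0.08865907]), np.float64(0.03492095079036971), np.float64(0.0008500858395613111)) (array([0.47219011, 0.11953308]), np.float64(0.023464029168886888), np.float64(0.0005708546396273357))
```

View pics/w6.png

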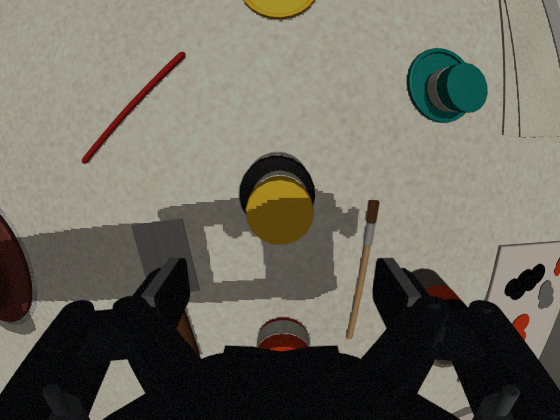

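```bash
python3 -m jog '[[[0.035,0.002,0,0,-1],[0.07,0.002,0,0,-1],[0.095,0.002,0,0,-1],[0.11,0.002,0,0,-1],[0.118,0.002,0,0,-1],[0.118,0.002,0,0,-1],[0.118,0.002,0,0,-0.4],[0.118,0.002,0,0,0.2],[0.118,0.002,0,0,1],[0.118,0.002,0,0,1],[0.118,0.002,0,0,1],[0.118,0.002,0,0,1]]]' 40
```

```text
t: 8.95
tool_pos: [0.4748, 0.1157, 0.0716]
tool_rot: [0.001, 1.566, -0.0]
contact_force: [-0.5, 0.9, 5.0]
opening: 0.0473
```

```bash
python3 -m jog '[[[-0.01,0,0,0,1],[-0.04,0,0,0,1],[-0.07,0.01,0,0,1],[-0.09,0.04,0,0,1],[-0.1,0.08,0,0,1],[-0.1,0.12,0,0,1],[-0.1,0.16,0,0,1],[-0.1,0.19,0,0,1],[-0.1,0.204,0,0,1],[-0.08,0.204,0,0,1],[-0.05,0.204,0,0,1],[-0.05,0.204,0,0,1]]]'
python3 - <<'E'
from h import *
print(ctrl.get_obs()['tool_pos'])
d=grab('wrist','w7')
E
```

```text
t: 10.15
tool_pos: [0.4715, 0.3176, 0.1168]
tool_rot: [-0.003, 1.574, -0.004]
contact_force: [0.4, 0.3, -2.8]
opening: 0.0474
[0.47153886 0.31756566 0.11681414]
```

View pics/w7.png

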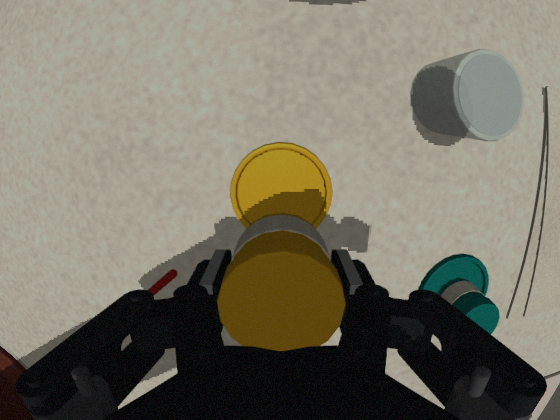

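```bash
python3 - <<'E'
from h import *
d=load('w7')
m=cv2.inRange(hsv(d),np.array((15,120,60)),np.array((32,255,255))); c=contour(m); c=c[c[:,1]<190]
c=c[c[:,1]>0]; print(circ(cast(d,c,.009)[0]),circ(cast(d,c,.009)[0],.041))
E
```

```text
h.py:19: RuntimeWarning: Mean of empty slice.
  c0=P.mean(0) if c0 is None else c0
  ret = um.true_divide(
Traceback (most recent call last):
  File "h.py", line 22, in circ
    s=least_squares(lambda p:np.hypot(*(P-p[:2]).T)-p[2],[*c0,.04],loss='soft_l1',f_scale=.002); return s.x[:2],s.x[2],np.sqrt((s.fun**2).mean())
ValueError: Initial guess is outside of provided bounds
```

```bash
python3 - <<'E'
from h import *
d=load('w7')
m=cv2.inRange(hsv(d),np.array((15,120,60)),np.array((32,255,255)));
for c in cv2.findContours(m,cv2.RETR_EXTERNAL,cv2.CHAIN_APPROX_NONE)[0]:
    c=c[:,0]; c=c[c[:,1]<190]
    if len(c)>40: print(circ(cast(d,c,.009)[0]),circ(cast(d,c,.009)[0],.041))
E
```

```text
(array([0.47076202, 0.3291266 ]), np.float64(0.03960858397624904), np.float64(0.00024199983426211245)) (array([0.47075979, 0.32738049]), 0.041, np.float64(0.0005919661128082119))
```

```bash
python3 -m jog '[[[0.03,0.005,0,0,1],[0.06,0.005,0,0,1],[0.08,0.005,0,0,1],[0.09,0.005,0,0,1],[0.096,0.005,0,0,1],[0.099,0.005,0,0,1],[0.099,0.005,0,0,1]]]'; python3 -m jog '[[[0.001,0,0,0,1],[0.0015,0,0,0,1],[0.0015,0,0,0,1]]]'
```

```text
t: 10.9
tool_pos: [0.4736, 0.3232, 0.0212]
tool_rot: [-0.0, 1.57, -0.003]
contact_force: [0.2, 0.3, -1.3]
opening: 0.0471
t: 11.2
tool_pos: [0.474, 0.3234, 0.0203]
tool_rot: [-0.0, 1.569, -0.002]
contact_force: [0.0, -0.4, -0.9]
opening: 0.0472
```

```bash
python3 -m jog '[[[0.0015,0,-0.002,0,1],[0.003,0,-0.002,0,1],[0.003,0,-0.002,0,1]]]'; python3 -m jog '[[[0.001,0,0,0,1],[0.0015,0,0,0,1],[0.0015,0,0,0,1]]]'
```

```text
t: 11.5
tool_pos: [0.4716, 0.3232, 0.0169]
tool_rot: [-0.0, 1.569, -0.002]
contact_force: [-0.0, -0.3, -0.4]
opening: 0.0473
t: 11.8
tool_pos: [0.4716, 0.3232, 0.0157]
tool_rot: [-0.001, 1.57, -0.002]
contact_force: [-0.5, -0.9, 2.8]
opening: 0.0471
```

Light contact (2.8 N), so I release it.

```bash
python3 -m jog '[[[0.0003,0,0,0,1],[0,0,0,0,0],[0,0,0,0,-0.3],[0,0,0,0,-0.6],[0,0,0,0,-1],[0,0,0,0,-1],[-0.03,0,0,0,-1],[-0.07,0,0,0,-1],[-0.11,0,0,0,-1],[-0.14,0,0,0,-1],[-0.14,0,0,0,-1]]]'
python3 - <<'E'
from h import *
d=grab('wrist','w8');im=cv2.imread('pics/w8.png'); d2=grab('side','sd8'); d3=grab('scene','sc8')
cv2.imwrite('pics/c8.png',np.hstack([cv2.resize(im,(400,300)),cv2.resize(cv2.imread('pics/sd8.png'),(400,300))]))
m=cv2.inRange(hsv(d),np.array((15,120,40)),np.array((32,255,255))); c=contour(m);f=c[c[:,1]<c[:,1].min()+45]
print(circ(cast(d,f,.009)[0]))
# large pots: far arc of top z=.06 in both views
for n,dd in(('side',d2),('scene',d3)):
    for col in('orange','black'):
        for s,ce,m in blobs(dd,col,150):
            if (col=='orange' and 200<ce[0]<300 and 230<ce[1]<270) or (col=='black' and 220<ce[0]<320 and 180<ce[1]<215): print(n,col,ce.round(),s,top(dd,m,.06,.033))
E
```

```text
t: 12.9
tool_pos: [0.4746, 0.3252, 0.1622]
tool_rot: [0.003, 1.56, 0.002]
contact_force: [1.1, -0.2, 0.9]
opening: 0.0853
(array([0.47031462, 0.3289025 ]), np.float64(0.039630851811782386), np.float64(0.00027762009873379676))
side orange [279. 249.] [265 236  29  28 611] (array([ 0.47471198, -0.08545226]), np.float64(0.0010735426547318894), np.int64(35))
side black [242. 196.] [229 184  26  24 504] (array([0.46884838, 0.10846374]), np.float64(0.0010562825191607734), np.int64(29))
scene orange [243. 238.] [230 226  27  25 528] (array([ 0.48365084, -0.08204647]), np.float64(0.0011538044940708951), np.int64(31))
scene black [302. 201.] [290 191  24  22 447] (array([0.47742576, 0.11186964]), np.float64(0.001476599665944516), np.int64(28))
```

View pics/c8.png

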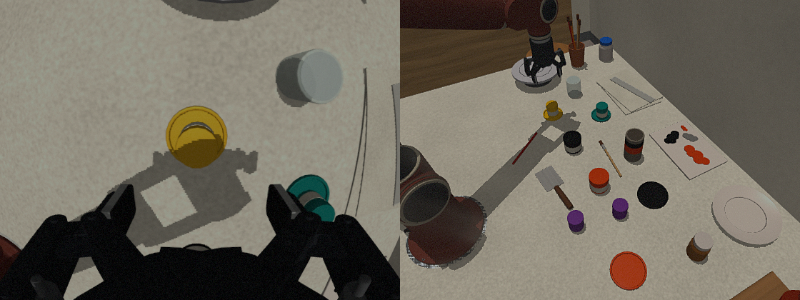

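View pics/sc8.png

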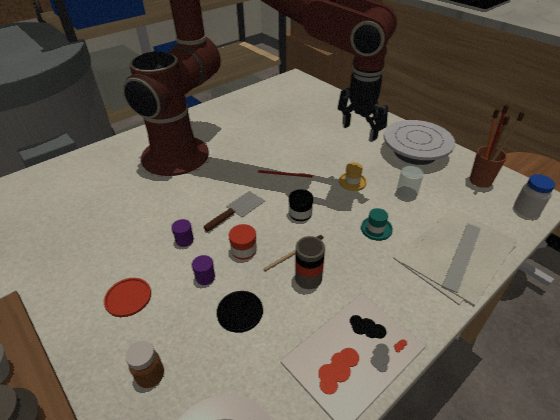

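```bash
python3 -m jog '[[[0,-0.04,0,0,-1],[0,-0.08,0,0,-1],[0,-0.125,0,0,-1],[0,-0.165,0,0,-1],[0,-0.195,0,0,-1],[0,-0.21,0,0,-1],[0,-0.21,0,0,-1],[0,-0.21,0,0,-1]]]'
python3 - <<'E'
from h import *
d=grab('wrist','w9');print(ctrl.get_obs()['tool_pos'])
for s,ce,m in blobs(d,'black',1000):
    cc=contour(m); 
    if s[4]<9000: print(ce.round(),s,circ(cast(d,cc,.06)[0]),circ(cast(d,cc[cc[:,1]<ce[1]],.06)[0],.033))
E
```

```text
t: 13.85
tool_pos: [0.4698, 0.1133, 0.1537]
tool_rot: [-0.0, 1.574, -0.003]
contact_force: [0.2, 0.6, -0.4]
opening: 0.0858
[0.47003483 0.11371784 0.15405906]
[281. 203.] [ 239  161   86   85 5648] (array([0.46972217, 0.11925754]), np.float64(0.032125220553082416), np.float64(0.0004015993658790697)) (array([0.46970063, 0.11832125]), 0.033, np.float64(0.0007834417566531609))
```

View pics/w9.png

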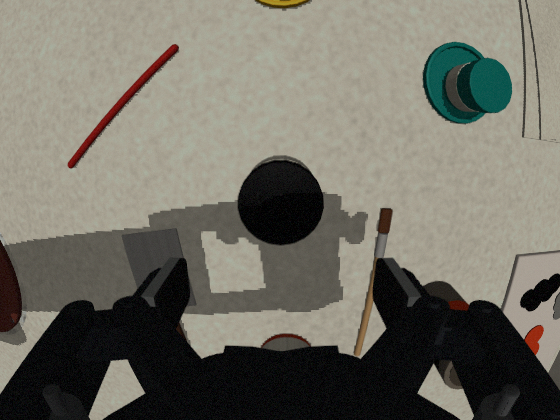

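```bash
python3 - <<'E'
from h import *
d=load('w9'); print(cast(d,[[385,210],[375,275]],.005)[0])
E
```

```text
[[0.5692226  0.09916964]
 [0.56603143 0.02951994]]
```

```bash
python3 -m jog '[[[0.035,0.001,0,0,-1],[0.07,0.001,0,0,-1],[0.1,0.001,0,0,-1],[0.12,0.001,0,0,-1],[0.13,0.001,0,0,-1],[0.131,0.001,0,0,-1],[0.131,0.001,0,0,-1],[0.131,0.001,0,0,0],[0.131,0.001,0,0,1],[0.131,0.001,0,0,1],[0.131,0.001,0,0,1],[0.131,0.001,0,0,1]]]' 60
```

```text
t: 15.1
tool_pos: [0.4713, 0.1147, 0.025]
tool_rot: [-0.0, 1.57, -0.002]
contact_force: [-0.1, 0.1, 6.4]
opening: 0.0646
```

```bash
python3 -m jog '[[[-0.01,0,0,0,1],[-0.04,0,0,0,1],[-0.08,0,0,0,1],[-0.12,-0.01,0,0,1],[-0.15,-0.04,0.01,0,1],[-0.165,-0.08,0.03,0,1],[-0.165,-0.12,0.05,0,1],[-0.165,-0.16,0.07,0,1],[-0.165,-0.2,0.09,0,1],[-0.165,-0.24,0.11,0,1],[-0.165,-0.27,0.13,0,1],[-0.165,-0.29,0.138,0,1]]]'
python3 -m jog '[[[0,-0.015,0.01,0,1],[0,-0.03,0.02,0,1],[0,-0.03,0.02,0,1]]]'
python3 - <<'E'
from h import *
d=grab('wrist','w10');print(ctrl.get_obs()['tool_pos'])
E
```

```text
t: 16.3
tool_pos: [0.6094, -0.1777, 0.1904]
tool_rot: [0.001, 1.57, -0.004]
contact_force: [0.2, -0.1, -1.3]
opening: 0.0646
t: 16.6
tool_pos: [0.6295, -0.2095, 0.1902]
tool_rot: [0.002, 1.57, -0.006]
contact_force: [0.3, -0.4, -2.4]
opening: 0.0644
[ 0.6290089  -0.20832927  0.19013265]
```

View pics/w10.png

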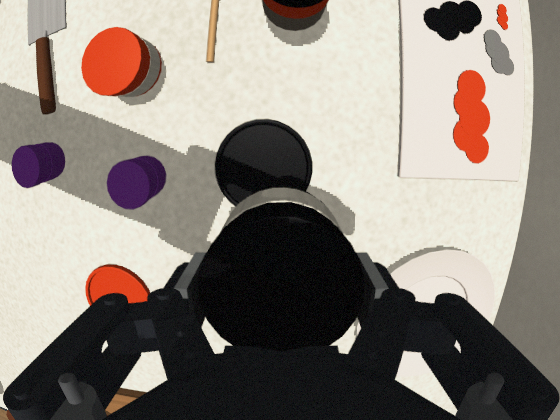

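```bash
python3 - <<'E'
from h import *
d=load('w10')
g=d['color'].max(2); m=((g<60)*255).astype(np.uint8); m[:115]=0; m[175:]=0; m[:,:190]=0;m[:,340:]=0
c=contour(m); c=c[(c[:,1]<165)&(c[:,1]>117)]; print(len(c))
print(circ(cast(d,c,.009)[0]),circ(cast(d,c,.009)[0],.05), c.min(0),c.max(0))
d=load('w9')
E
```

```text
131
(array([ 0.61127521, -0.18931253]), np.float64(0.04851854225803985), np.float64(0.00032042894895507467)) (array([ 0.61127415, -0.19116905]), 0.05, np.float64(0.0006520650640172862)) [215 120] [311 164]
```

```bash
python3 -m jog '[[[0,0.0135,-0.0175,0,1],[0.04,0.0135,-0.0175,0,1],[0.08,0.0135,-0.0175,0,1],[0.115,0.0135,-0.0175,0,1],[0.14,0.0135,-0.0175,0,1],[0.152,0.0135,-0.0175,0,1],[0.156,0.0135,-0.0175,0,1],[0.156,0.0135,-0.0175,0,1],[0.156,0.0135,-0.0175,0,1]]]'
python3 - <<'E'
from h import *
d=grab('wrist','w11');d=grab('scene','sc11');print(ctrl.get_obs()['tool_pos'])
cv2.imwrite('pics/c11.png',np.hstack([cv2.resize(cv2.imread('pics/w11.png'),(400,300)),cv2.resize(cv2.imread('pics/sc11.png')[240:360,160:320],(400,300))]))
E
```

```text
t: 17.55
tool_pos: [0.6129, -0.1954, 0.0363]
tool_rot: [0.001, 1.568, -0.005]
contact_force: [1.1, -1.1, -1.3]
opening: 0.0648
[ 0.61283594 -0.19544661  0.0362492 ]
```

View pics/c11.png

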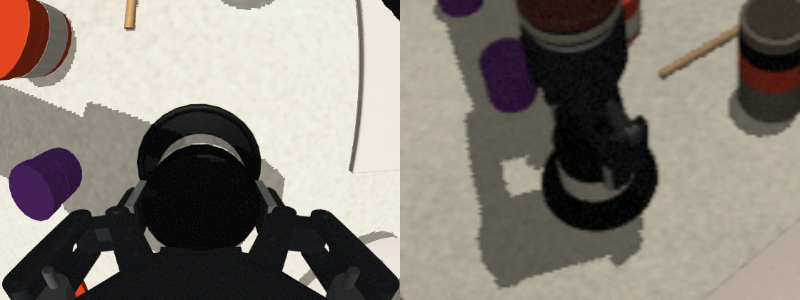

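```bash
python3 -m jog '[[[0.003,0,-0.001,0,1],[0.005,0,-0.001,0,1],[0.005,0,-0.001,0,1]]]';  python3 -m jog '[[[0.001,0,0,0,1],[0.0015,0,0,0,1],[0.0015,0,0,0,1]]]'
```

```text
t: 17.95
tool_pos: [0.6117, -0.1954, 0.0311]
tool_rot: [0.001, 1.568, -0.005]
contact_force: [0.6, 0.8, -2.1]
opening: 0.0648
t: 18.25
tool_pos: [0.6116, -0.1954, 0.0294]
tool_rot: [0.002, 1.569, -0.005]
contact_force: [0.2, 0.9, -2.2]
opening: 0.0642
```

```bash
python3 -m jog '[[[0.001,0,0,0,1],[0.0015,0,0,0,1],[0.0015,0,0,0,1]]]'
```

```text
t: 18.55
tool_pos: [0.6118, -0.1955, 0.029]
tool_rot: [0.001, 1.569, -0.005]
contact_force: [-2.9, 1.5, 4.9]
opening: 0.0642
```

```bash
python3 -m jog '[[[0,0,0,0,0],[0,0,0,0,-0.5],[0,0,0,0,-1],[0,0,0,0,-1],[-0.03,0,0,0,-1],[-0.07,0,0,0,-1],[-0.11,0,0,0,-1],[-0.14,0,0,0,-1],[-0.14,0,0,0,-1]]]'
python3 - <<'E'
from h import *
d=grab('wrist','w12');d=grab('side','sd12');print(ctrl.get_obs()['tool_pos'])
cv2.imwrite('pics/c12.png',np.hstack([cv2.resize(cv2.imread('pics/w12.png'),(400,300)),cv2.resize(cv2.imread('pics/sd12.png')[200:350,240:440],(400,300))]))
d=load('w12')
for s,ce,m in blobs(d,'orange',500):
    cc=contour(m); print(ce.round(),s,circ(cast(d,cc,.06)[0]))
E
```

```text
t: 19.45
tool_pos: [0.6148, -0.1966, 0.1763]
tool_rot: [-0.002, 1.558, -0.009]
contact_force: [0.4, 0.1, 0.9]
opening: 0.0857
[ 0.61203752 -0.19532536  0.17011501]
[116.  71.] [  84   35   65   73 3704] (array([ 0.47664293, -0.07860779]), np.float64(0.03177754006554456), np.float64(0.0003419812954908289))
[486. 130.] [ 468   83   35   94 2446] (array([ 0.80487031, -0.12866813]), np.float64(0.029480362173170547), np.float64(0.008980146348922309))
[112. 294.] [ 91 280  47  32 929] (array([ 0.44359904, -0.29242098]), np.float64(0.023200455874387915), np.float64(0.007159889399331931))
```

View pics/c12.png

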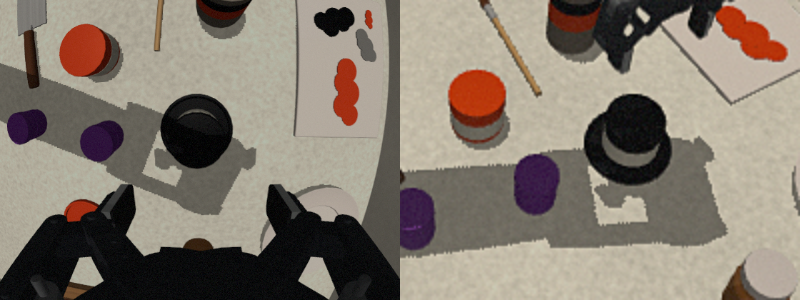

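```bash
python3 -m jog '[[[0,0.025,-0.03,0,-1],[0,0.055,-0.065,0,-1],[0,0.085,-0.1,0,-1],[0,0.105,-0.125,0,-1],[0,0.115,-0.135,0,-1],[0,0.115,-0.135,0,-1],[0,0.115,-0.135,0,-1]]]'
python3 - <<'E'
from h import *
d=grab('wrist','w13');print(ctrl.get_obs()['tool_pos'])
for s,ce,m in blobs(d,'orange',1000):
    cc=contour(m); print(ce.round(),s,circ(cast(d,cc,.06)[0]))
d1=load('w1'); print('handle end',cast(d1,[[178,205],[185,203],[165,135]],.012)[0])
E
```

```text
t: 20.25
tool_pos: [0.4771, -0.0798, 0.1679]
tool_rot: [0.001, 1.568, -0.006]
contact_force: [0.5, -0.5, 0.2]
opening: 0.0852
[ 0.47757987 -0.08011662  0.16834528]
[279. 202.] [ 239  162   80   80 5020] (array([ 0.47544245, -0.07666141]), np.float64(0.03203422939741943), np.float64(0.0003976270734167161))
handle end [[ 0.35673827 -0.11272609]
 [ 0.36576402 -0.11029994]
 [ 0.34598682 -0.02949524]]
```

View pics/w13.png

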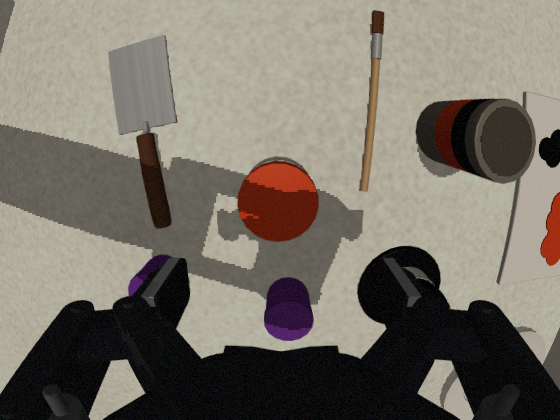

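```bash
python3 -m jog '[[[0.035,0,-0.0015,0,-1],[0.075,0,-0.0015,0,-1],[0.11,0,-0.0015,0,-1],[0.135,0,-0.0015,0,-1],[0.144,0,-0.0015,0,-1],[0.145,0,-0.0015,0,-1],[0.145,0,-0.0015,0,-1],[0.145,0,-0.0015,0,0],[0.145,0,-0.0015,0,1],[0.145,0,-0.0015,0,1],[0.145,0,-0.0015,0,1],[0.145,0,-0.0015,0,1]]]' 60
python3 -m jog '[[[-0.01,0,0,0,1],[-0.04,0,0,0,1],[-0.08,0,0,0,1],[-0.12,-0.01,0,0,1],[-0.15,-0.04,-0.005,0,1],[-0.165,-0.08,-0.01,0,1],[-0.165,-0.12,-0.02,0,1],[-0.165,-0.16,-0.03,0,1],[-0.165,-0.2,-0.04,0,1],[-0.165,-0.23,-0.05,0,1],[-0.165,-0.26,-0.054,0,1],[-0.165,-0.26,-0.054,0,1]]]'
python3 - <<'E'
from h import *
d=grab('wrist','w14');print(ctrl.get_obs()['tool_pos'])
E
```

```text
t: 21.5
tool_pos: [0.4782, -0.0812, 0.0256]
tool_rot: [-0.0, 1.564, -0.007]
contact_force: [1.3, 0.4, 5.8]
opening: 0.065
t: 22.7
tool_pos: [0.421, -0.343, 0.1919]
tool_rot: [0.002, 1.564, -0.011]
contact_force: [0.0, 0.4, -1.5]
opening: 0.0648
[ 0.42137666 -0.34128275  0.19161257]
```

View pics/w14.png

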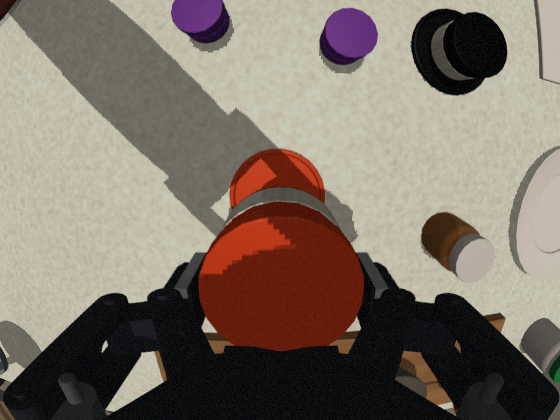

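```bash
python3 - <<'E'
from h import *
d=load('w14')
m=cv2.inRange(hsv(d),np.array((0,120,50)),np.array((12,255,255)));m[192:]=0;m[:,:190]=0;m[:,360:]=0
c=contour(m);c=c[c[:,1]<188]
P=cast(d,c,.009)[0];print(len(c),circ(P),circ(P,.05))
E
```

```text
143 (array([ 0.41585074, -0.33513938]), np.float64(0.03417056309676979), np.float64(0.011433049222046056)) (array([ 0.4172424 , -0.35547328]), 0.05, np.float64(0.014920419286826707))
```

```bash
python3 - <<'E'
from h import *
d=load('w14')
m=cv2.inRange(hsv(d),np.array((0,120,50)),np.array((12,255,255)));m[192:]=0
c=np.array([[x,np.flatnonzero(m[:,x])[0]] for x in range(236,320)])
P=cast(d,c,.009)[0];print(circ(P),circ(P,.05),circ(P,.0487))
E
```

```text
(array([ 0.4175641 , -0.35277253]), np.float64(0.048399759431661984), np.float64(0.00025441693159152006)) (array([ 0.41749543, -0.35459244]), 0.05, np.float64(0.00036398577358263165)) (array([ 0.41755142, -0.35311508]), 0.0487, np.float64(0.00025925517521390985))
```

```bash
python3 -m jog '[[[0,-0.017,-0.003,0,1],[0.04,-0.017,-0.003,0,1],[0.08,-0.017,-0.003,0,1],[0.115,-0.017,-0.003,0,1],[0.14,-0.017,-0.003,0,1],[0.152,-0.017,-0.003,0,1],[0.156,-0.017,-0.003,0,1],[0.156,-0.017,-0.003,0,1],[0.156,-0.017,-0.003,0,1]]]'
python3 - <<'E'
from h import *
d=grab('wrist','w15');d=grab('side','sd15');print(ctrl.get_obs()['tool_pos'])
cv2.imwrite('pics/c15.png',np.hstack([cv2.resize(cv2.imread('pics/w15.png'),(400,300)),cv2.resize(cv2.imread('pics/sd15.png')[270:420,220:420],(400,300))]))
E
```

```text
t: 23.65
tool_pos: [0.4203, -0.36, 0.0376]
tool_rot: [-0.0, 1.562, -0.011]
contact_force: [-0.9, 0.8, -0.3]
opening: 0.0644
[ 0.42024834 -0.35998146  0.03758923]
```

View pics/c15.png

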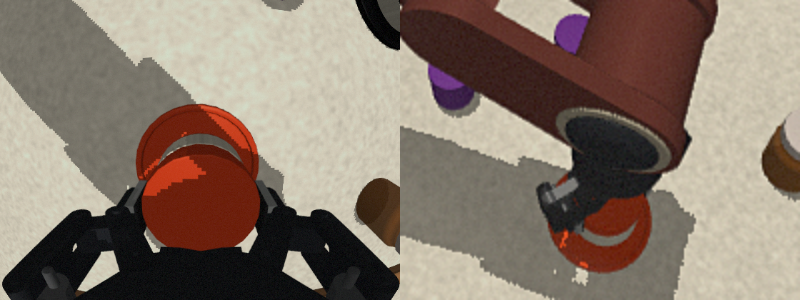

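```bash
python3 -m jog '[[[0.003,0.001,-0.002,0,1],[0.006,0.001,-0.002,0,1],[0.006,0.001,-0.002,0,1]]]';  python3 -m jog '[[[0.001,0,0,0,1],[0.0015,0,0,0,1],[0.0015,0,0,0,1]]]'
```

```text
t: 24.05
tool_pos: [0.418, -0.3587, 0.0312]
tool_rot: [0.0, 1.562, -0.01]
contact_force: [-0.2, -0.4, -1.1]
opening: 0.0645
t: 24.35
tool_pos: [0.418, -0.3587, 0.0297]
tool_rot: [0.001, 1.563, -0.01]
contact_force: [0.1, -0.4, -0.8]
opening: 0.0642
```

```bash
python3 -m jog '[[[0.0008,0,0,0,1],[0.001,0,0,0,1],[0.001,0,0,0,1]]]'
```

```text
t: 24.65
tool_pos: [0.4181, -0.3589, 0.0296]
tool_rot: [0.001, 1.563, -0.01]
contact_force: [-3.1, 2.9, 5.4]
opening: 0.0644
```

```bash
python3 -m jog '[[[0,0,0,0,0],[0,0,0,0,-0.5],[0,0,0,0,-1],[0,0,0,0,-1],[-0.03,0,0,0,-1],[-0.07,0,0,0,-1],[-0.11,0,0,0,-1],[-0.15,0,0,0,-1],[-0.17,0,0,0,-1],[-0.17,0.05,0.03,0,-1],[-0.17,0.1,0.05,0,-1],[-0.17,0.1,0.05,0,-1]]]'
python3 - <<'E'
from h import *
d=grab('scene','sc16');d=grab('side','sd16')
E
```

```text
t: 25.85
tool_pos: [0.4687, -0.2551, 0.1998]
tool_rot: [-0.001, 1.562, -0.007]
contact_force: [-0.1, -0.6, -0.1]
opening: 0.0853
```

View pics/sc16.png

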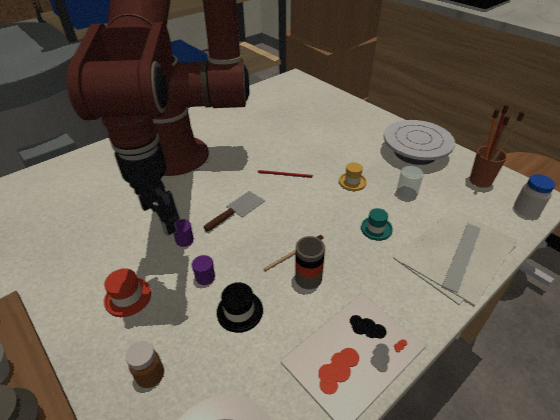

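View pics/sd16.png

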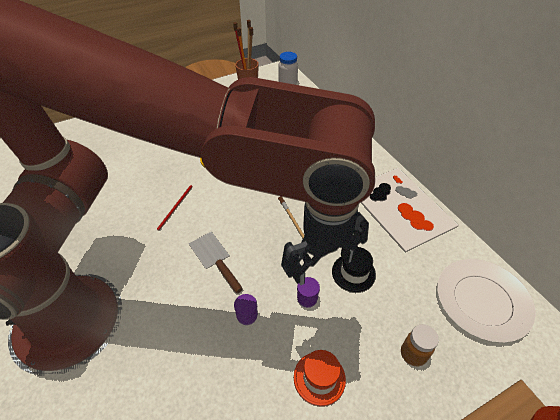

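```bash
python3 - <<'E'
from h import *
im=cv2.imread('pics/sc16.png')
cr=lambda x,y,w=32:cv2.resize(im[y-w:y+w,x-w:x+w],(300,300),interpolation=cv2.INTER_CUBIC)
cv2.imwrite('pics/c16.png',np.vstack([np.hstack([cr(127,290),cr(240,305)]),np.hstack([cr(377,224),cr(353,177)])]))
d=load('sc16'); d0=load('sc8'); R0=load('scene0')
C={'orange':((127,290),.033,.064,'scene0'),'black':((240,305),.033,.064,'scene0'),'teal':((377,224),.024,.058,'scene0'),'mustard':((353,177),.024,.058,'sc8')}
# glass & vase unchanged: image difference
a=R0['color'].astype(int);b=d['color'].astype(int)
for n,(x0,x1,y0,y1) in {'glass':(396,424,164,200),'vase':(294,328,236,290)}.items(): print(n,np.abs(a-b)[y0:y1,x0:x1].mean().round(2))
E
```

```text
glass 3.81
vase 10.33
```

View pics/c16.png

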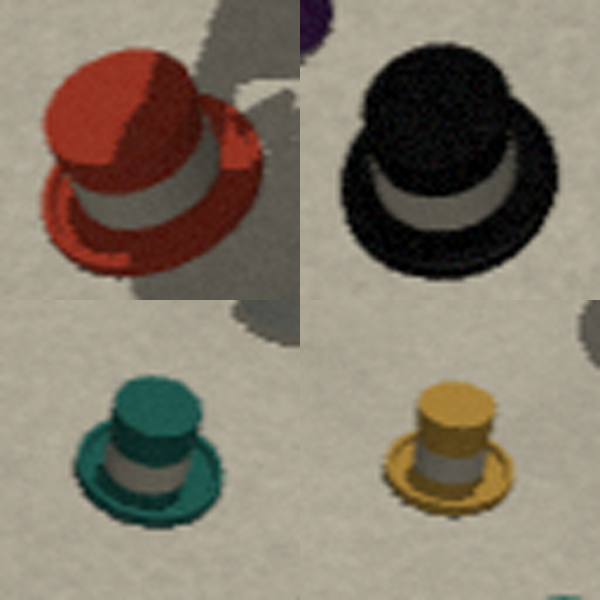

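The crops show each pot upright and level inside its dish, with a visible band of floor on the near side. The vase (310,262) and the glass (410,181) are at their starting pixels. I hand in.

```bash
python3 -c "
from station import ctrl
print(ctrl.finish_job())"
```

```text
the job is handed in; nothing more can be done
None
```

I took both stacks apart and set each of the four pots down in the dish of its own colour, in the order teal, mustard, black, orange. The job was handed in at about 26 s of the 104 s allowed. Each pot was lowered until it touched with 3 to 7 N before I opened the gripper.

**Last checks:** the final scene view shows all four pots upright inside their rims. The final side view shows the black and orange pots; the arm hides the other two there. The vase, the glass and the two purple pots look unmoved. I never touched any of them.

**What disagreed:**
- **Cameras:** they differed by about 5 to 9 mm, so I aimed between them. I measured only the teal pot after release, about 4 mm off-centre (12 mm is allowed). The other three I checked by eye.
- **Vase check:** the before-and-after pixel comparison changed noticeably at the vase. I put that down to the arm's shadow having moved, because its outline is in the same place.

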